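# Press a fan's push rivets home crosswise

### The arm

A 6-joint arm with a two-finger parallel gripper is mounted at the origin on a cart in front of the work surface, level with it; the furniture and walls round the work are solid. World frame = base frame: x ahead of the robot, y to its left, z up, the work surface at z = 0. Lengths are in m, angles in degrees, forces in N, time in s.
With the tool pointing down it reaches from about 0.4 to 0.825 m from the base axis. Payload 7 kg.
Tool frame: the origin (TCP) lies midway between the tips of the shut fingers; the grasp point (between the pads) lies 19 mm behind it; z points along the fingers, y is the line along which they close (so a half turn about z gives the same grasp; the last joint's range is limited). The gripper opens to 88 mm and grips with 3 to 60 N. Pads are 19 mm wide; open, the fingers measure 130 mm over their backs; the gripper's body (78 mm by 193 mm) begins 47 mm behind the grasp point.
Start: joints at [-52.592, 20.546, 0.682, 0, -70.136, -16.507], TCP at [0.241, -0.631, 0.227] pointing down, gripper open.
Joint ranges: [-176.03, 176.03], [-82.01, 121.73], [-58.28, 71.71], [-173.87, 95.51], [-174.79, -0.11], [-173.66, 173.66]. Speed limits (degrees/s): [136.94, 136.94, 172.46, 180, 180, 180].

### API

Orientations are given as [roll, pitch, yaw] about the fixed x, y, z axes, in that order (R = Rz(yaw) Ry(pitch) Rx(roll)).
In Python, from plant import ctrl gives the robot as it stands. The module is installed in compiled form; this text tells all that it offers.
- The arm moves only by the tool play_rows, never from a script. Its argument "commands" is a list that holds one entry, the list of rows, each a list of 7 numbers: the turn, a rotation vector about the tool's x, y, z in rad, then the shift along the tool's x, y, z in cm, then the finger opening in cm, from 0 to 8.76. In form: [[[ax, ay, az, x, y, z, grip], ...]]. A call has 1 to 8 rows; each row is the pose to reach, as a shift and turn from the pose commanded when the call began, along the tool's axes at that moment; what a row does not reach only later rows make up. A row lasts 1/12 s, in which the tool goes at most 41.7 mm and 7.16 degrees, less where a joint would pass 70% of its speed; a pose out of reach is approached as far as the arm can. A call with a gripper value outside its range is refused whole. The fingers move at their own pace and stop on an object; the grip force is fixed at half the most. Time passes only in rows, so rows that repeat a pose let the fingers close. It gives the time, the measured TCP pose, the force, the opening and the grip force at its end, in the units of the state.
- ctrl.get_obs(): the state, without advancing time (a new reading comes with each control period).
- ctrl.snapshot(name): name is "side" or "top" or "wrist"; returns a dict with "color" (384x512x3 uint8, red, green, blue), "camera_matrix" (3x3 intrinsics, pixels), "origin" and "rotation" of the camera in the world; the wrist camera has in their place "hand_eye" (4x4, takes a point from camera to tool coordinates, whose origin is the TCP and whose axes are the flange's). Camera axes: x right, y down, z forward; pixel columns grow to the right and rows downward; lengths in m; the calibration is good to about 2 mm. The wrist camera is an equidistant fisheye: a pixel r from the principal point sees the ray r / f radians off the axis. A picture is of the moment at which its call begins: read the wrist's pose just before it. There is no depth.
- ctrl.close_job(): hands the job in; it is judged then, once.
Trained networks look in a picture, given as the dict that the camera call returned (one of the last four; its "shot" number tells which), for a name from the list of things; names that differ only in an ending like _2 or _b are one class to them, and where a whole thing is asked for, a point or a joint stands for the part that bears it (a point fixed in the world has none). Each returns a list of dicts, best first, with "conf" (0 to 1); they miss things now and then, are a little off and sometimes report something else, mostly with a low value. They report only what shows in the picture. A call takes as long as a camera call.
- ctrl.find_in(picture, name): "bbox" ([left, top, width, height] in pixels, round what is visible of it).
The state is a dict: "clock": time; "joint_pos": joint angles; "qvel": joint speeds; "tau": joint torques, N m; "tool_pos": TCP position; "orientation": TCP orientation; "force": force on the tool from outside, world axes, zero at the start; "moment": the same for the moment, N m; "opening": finger opening in m; "gripper_force": force on a finger pad.
Only numpy, scipy, OpenCV 4.12 (cv2) and the standard library are available. Lean on these libraries where they do the work, as an engineer would, in place of code of your own. Each camera call takes 0.05 s, during which the arm holds its last target. There are 200 camera calls.

### The job

The fan on the amplifier's lid and its wire finger guard are held by four white push rivets whose pins still stand out. Press each pin fully home with the fingertips, lightly and crosswise so that the guard sits flat: first the front corner on the cooling-fin side, then the rear corner diagonally opposite, then the other front corner, and last the other rear corner (front is the chassis's long side toward the robot). Only push, no harder than it takes: do not pull a pin up, lean on the fan, or shove or lift the chassis, and leave the tools lying about where they are.

Things in the scene. Friction and masses are not known exactly. Their poses are not given: they have to be found in the camera images.
- chassis: flat grey sheet-metal amplifier chassis, loose on the bench, 2.9 kg, 281 (x) x 441 (y) x 48 mm high. Origin: centre of its underside; x points to its rear long side, y along its length to the plain (unfinned) left end, z up. The cooling fins are on its right end (-y). Its long front side (-x) faces roughly toward the robot.
- fan_center (a point): centre of the black square axial fan (120 x 120 x 25 mm) fixed on the chassis lid, at the top of its round wire finger guard, 76 mm above the chassis underside; axes as the chassis. The fan is square with the chassis. Four identical white plastic push rivets stand in its corners, 52.5 mm either way from the centre in x and y. Everything but the rivets' pins is fixed.
- head_front_fin (a point): middle of the nearly flat top of the pin head (11 mm across, 3 mm thick) of the push rivet at the fan's front corner on the fin side (x -52.5, y -52.5 mm from fan_center in the chassis frame). It moves with the pin: up to 88 mm above the chassis underside when out, 81 mm when home on its 14 mm wide collar. The wire guard lies 5 mm below a head that is home.
- head_rear_plain (a point): middle of the nearly flat top of the pin head (11 mm across, 3 mm thick) of the push rivet at the fan's rear corner on the plain side (x +52.5, y +52.5 mm from fan_center in the chassis frame). It moves with the pin: up to 88 mm above the chassis underside when out, 81 mm when home on its 14 mm wide collar. The wire guard lies 5 mm below a head that is home.
- head_front_plain (a point): middle of the nearly flat top of the pin head (11 mm across, 3 mm thick) of the push rivet at the fan's front corner on the plain side (x -52.5, y +52.5 mm from fan_center in the chassis frame). It moves with the pin: up to 88 mm above the chassis underside when out, 81 mm when home on its 14 mm wide collar. The wire guard lies 5 mm below a head that is home.
- head_rear_fin (a point): middle of the nearly flat top of the pin head (11 mm across, 3 mm thick) of the push rivet at the fan's rear corner on the fin side (x +52.5, y -52.5 mm from fan_center in the chassis frame). It moves with the pin: up to 88 mm above the chassis underside when out, 81 mm when home on its 14 mm wide collar. The wire guard lies 5 mm below a head that is home.
- pin_front_fin (a joint): how far the pin at the front corner on the fin side is pushed in, m: 0 to 0.0015 at the start, 0.007 home against its collar (a solid stop). It slides at about 4 N and stays where it is left; negative values mean it has been pulled up.
- pin_rear_plain (a joint): how far the pin at the rear corner on the plain side is pushed in, m: 0 to 0.0015 at the start, 0.007 home against its collar (a solid stop). It slides at about 4 N and stays where it is left; negative values mean it has been pulled up.
- pin_front_plain (a joint): how far the pin at the front corner on the plain side is pushed in, m: 0 to 0.0015 at the start, 0.007 home against its collar (a solid stop). It slides at about 4 N and stays where it is left; negative values mean it has been pulled up.
- pin_rear_fin (a joint): how far the pin at the rear corner on the fin side is pushed in, m: 0 to 0.0015 at the start, 0.007 home against its collar (a solid stop). It slides at about 4 N and stays where it is left; negative values mean it has been pulled up.
- desolder_pump: blue desoldering pump, 168 mm long, 24 mm thick, loose on the lid; a bystander. Origin: centre of its underside.
- tweezers_black: black tweezers, 125 mm long, 8 mm high, loose on the lid in front of the fan; a bystander. Origin: centre of its underside.
- trimmer_white: thin white trimming screwdriver, 130 mm long, 9 mm high, loose on the lid; a bystander. Origin: centre of its underside.
- n_adapter: small silver coaxial adapter, 31 x 22 x 19 mm, loose on the lid between the fan and the cooling fins; a bystander. Origin: centre of its underside.
- side_cutters: green-handled side cutters, 122 mm long, 12 mm high, loose on the bench right of the chassis; a bystander. Origin: centre of its underside.

How it is judged:
By the outcome, as a careful person would: the job done as asked, in the order asked, and still so for the second after the job is handed in, with the robot touching nothing.
It also fails if it takes over 48 s, if anything falls off the work surface, if the arm or the gripper's body presses on something with over 40 N, if the wrist force passes 120 N, or if a joint passes its speed limit or range.

## Working session

There is one attempt and no reset: what is moved stays moved. The work goes in short steps, Python scripts to look and compute and a tool call to move; the robot and the scene stay as the last step left them, time stands still between calls to the robot, and variables do not carry over. Pictures are saved under pics/ and viewed, at most 10 in all, crops included, and the job is handed in when it is done.

Besides the shell and the picture viewer there is one more tool, called after "Emit:" as a command line: name --argument value ..., lists and objects as JSON in quotes. play_rows: Moves the arm, as the interface text tells. Its arguments: {"type":"object","properties":{"commands":{"type":"array","items":{"type":"array","items":{"type":"array","items":{"type":"number"}}}}},"required":["commands"]}

```bash
mkdir -p pics; python3 - <<'E'
from plant import ctrl
import cv2,pickle
o=ctrl.get_obs();print(o)
for n in("top","side"):
    s=ctrl.snapshot(n);cv2.imwrite(f"pics/{n}0.png",s["color"][:,:,::-1])
    print(n,s["camera_matrix"].tolist(),s["origin"],s["rotation"])
    for k in("fan_center","head_front_fin","chassis","n_adapter","tweezers_black","desolder_pump"):
        print(k,[(d["bbox"],round(d["conf"],2)) for d in ctrl.find_in(s,k)][:6])
    pickle.dump(s,open(f"{n}0.pkl","wb"))
E
```

```text
{'clock': 0.0, 'joint_pos': array([-5.25903278e+01,  2.05916080e+01,  6.33086056e-01, -2.13322797e-02,
       -7.01345060e+01, -1.65080298e+01]), 'qvel': array([ 0.05017989,  0.00105578,  0.03017704,  0.07998262, -0.08958105,
        0.05373396]), 'tau': array([-2.02676752e-04, -5.82715738e+01,  2.93034106e+01,  6.99654311e+00,
        6.91700276e-03, -1.61505550e-04]), 'tool_pos': array([ 0.24063488, -0.63012434,  0.22561169]), 'orientation': array([ 1.79905108e+02, -7.20966278e-03, -1.59105617e+02]), 'force': array([ 0.47722185,  0.5854703 , -0.43031568]), 'moment': array([-0.01145873,  0.0643265 ,  0.02064097]), 'gripper_force': 0.0, 'opening': 0.08754867856776245}
top [[393.2130935054291, 0.0, 253.30239157228738], [0.0, 393.2130935054291, 193.1970670278514], [0.0, 0.0, 1.0]] [ 0.31197131 -0.13798482  1.02283508] [-168.68043608    1.18655393  -91.35809821]
fan_center [([99.9, 146.0, 189.7, 131.3], 0.57), ([116.4, 206.0, 65.8, 9.4], 0.19)]
head_front_fin []
chassis [([101.7, 147.6, 186.4, 132.9], 0.69)]
n_adapter []
tweezers_black [([198.7, 242.0, 37.7, 10.8], 0.41)]
desolder_pump [([117.0, 205.8, 70.2, 10.9], 0.6)]
side [[403.64818550010517, 0.0, 255.58212971499873], [0.0, 403.64818550010517, 191.33877094645285], [0.0, 0.0, 1.0]] [-0.00160502  0.53701643  0.69586034] [-125.97610419   -1.27523092 -142.908427  ]
fan_center [([106.1, 185.0, 217.2, 161.4], 0.55)]
head_front_fin [([152.8, 247.7, 61.4, 48.0], 0.6)]
chassis [([106.9, 184.1, 216.9, 162.5], 0.98)]
n_adapter [([252.6, 194.6, 11.5, 8.4], 0.38)]
tweezers_black [([249.8, 237.3, 24.4, 16.4], 0.7)]
desolder_pump [([151.1, 247.1, 64.7, 48.4], 0.72)]
```

View pics/top0.png

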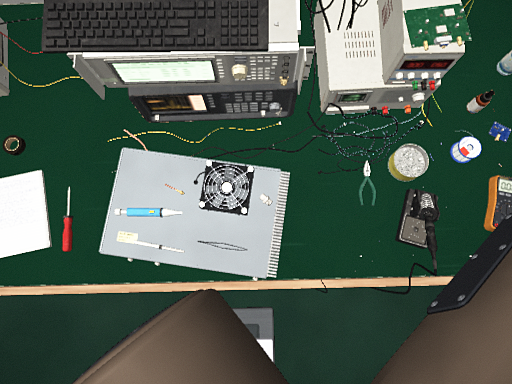

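View pics/side0.png

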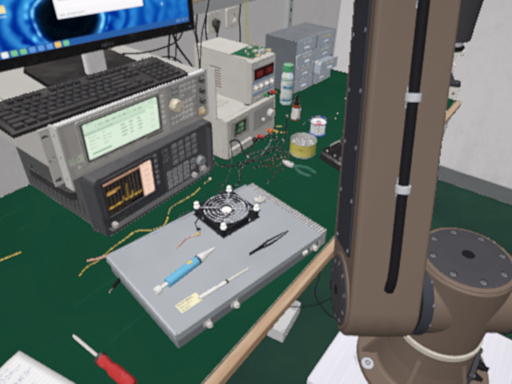

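The top view shows the fan at about (226,187) with white heads at its corners. The chassis is slightly yawed, with the fins on its right. I'll measure the heads in both views.

```bash
cat > h.py <<'E'
import numpy as np,cv2,pickle
from scipy.spatial.transform import Rotation as R
from scipy.optimize import least_squares
def rot(r):
    r=np.asarray(r,float); return r if r.shape==(3,3) else R.from_euler('xyz',r,degrees=True).as_matrix()
def proj(s,P):
    c=(np.atleast_2d(P)-s["origin"])@rot(s["rotation"]); K=s["camera_matrix"]
    return (c/c[:,2:])@np.array(K).T[:,:2]
def blobs(img,box,up=1,thr=190):
    x,y,w,h=box; c=img[y:y+h,x:x+w].astype(int)
    m=((c.min(2)>thr)).astype(np.uint8)
    n,l,st,ce=cv2.connectedComponentsWithStats(m)
    return [(ce[i]+[x,y],st[i,4]) for i in range(1,n)]
S=.0525; OFF=np.array([[-S,-S],[S,S],[-S,S],[S,-S]])  # order: FF, RP, FP, RF
def heads(p,z):
    c,s=np.cos(p[2]),np.sin(p[2]); xy=OFF@np.array([[c,s],[-s,c]])+p[:2]
    return np.c_[xy,np.full(4,z)]
E
python3 - <<'E'
from h import *
for n,b in(("top",(190,150,75,75)),("side",(180,175,95,70))):
    s=pickle.load(open(n+"0.pkl","rb"))
    print(n,[(c.round(1).tolist(),int(a)) for c,a in blobs(s["color"],b,thr=215) if a>3])
    x,y,w,h=b; cv2.imwrite(f"pics/{n}c.png",cv2.resize(s["color"][y:y+h,x:x+w,::-1],None,fx=4,fy=4,interpolation=2))
a=cv2.imread("pics/topc.png");b=cv2.imread("pics/sidec.png");H=max(len(a),len(b))
cv2.imwrite("pics/both.png",np.hstack([cv2.copyMakeBorder(i,0,H-len(i),0,0,0) for i in(a,b)]))
s=pickle.load(open("top0.pkl","rb"));print(proj(s,heads([.42,-.07,0],.087)))
E
```

```text
top [([208.4, 162.4], 33), ([250.1, 168.6], 29), ([217.2, 173.9], 9), ([244.2, 174.0], 4), ([254.0, 175.0], 5), ([253.0, 181.0], 5), ([226.5, 187.0], 84), ([252.0, 188.5], 6), ([218.5, 193.0], 6), ([233.0, 196.2], 8), ([251.0, 195.0], 5), ([262.3, 197.4], 31), ([225.8, 196.8], 4), ([250.0, 200.5], 4), ([201.7, 203.8], 27), ([226.0, 201.0], 5), ([236.2, 201.0], 4), ([226.3, 205.2], 6), ([238.8, 204.5], 4), ([243.8, 210.2], 28), ([204.0, 210.0], 5), ([211.0, 211.0], 5), ([217.5, 212.0], 6), ([228.0, 213.5], 13)]
side [([228.3, 188.3], 15), ([256.0, 198.5], 4), ([195.9, 204.7], 22), ([256.0, 206.9], 24), ([226.0, 209.1], 39), ([222.8, 225.7], 25)]
[[254.39748013 248.09370861]
 [209.94502254 205.43328985]
 [210.03406525 249.2085731 ]
 [253.34300618 204.2669173 ]]
```

View pics/both.png

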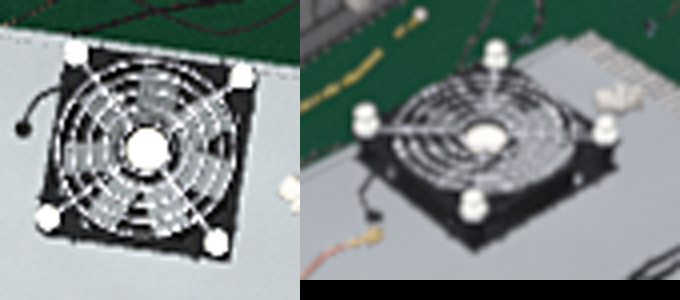

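Both crops show the four heads. In the top view FF is (244,210), RP (208,162), FP (202,204) and RF (250,169). The side view agrees, with FF on the right, FP at the bottom, RP on the left and RF at the top.

```bash
python3 - <<'E'
from h import *
t=pickle.load(open("top0.pkl","rb"));s=pickle.load(open("side0.pkl","rb"))
T=np.array([[243.8,210.2],[208.4,162.4],[201.7,203.8],[250.1,168.6]])
D=np.array([[256,206.9],[195.9,204.7],[222.8,225.7],[228.3,188.3]])
for nm,f in(("top",lambda p:(proj(t,heads(p,.086))-T).ravel()),("side",lambda p:(proj(s,heads(p,.083))-D).ravel())):
    r=least_squares(f,[.5,-.07,-.15]);print(nm,r.x,np.degrees(r.x[2]),r.fun.round(1))
f=lambda p:np.r_[(proj(t,heads(p,.086))-T).ravel(),(proj(s,heads(p,.083))-D).ravel()]
r=least_squares(f,[.5,-.07,-.15]);print(r.x);print(heads(r.x,.088))
E
```

```text
top [ 0.51967877 -0.05672429 -0.17131373] -9.815553751845865 [ 0.2 -0.1  0.1  0.2 -0.5  0.1  0.3 -0.2]
side [ 0.51724883 -0.05058858 -0.16945555] -9.709087797975087 [ 0.   0.  -0.2  0.   0.1 -0.1  0.1 -0. ]
[ 0.51939918 -0.05470387 -0.17065508]
[[ 0.45874585 -0.09752527  0.088     ]
 [ 0.58005252 -0.01188246  0.088     ]
 [ 0.47657778  0.00594947  0.088     ]
 [ 0.56222059 -0.11535721  0.088     ]]
```

Emit:
play_rows --commands '[[[0,0,0,-4,3.7,0,0],[0,0,0,-7,6.5,0,0],[0,0,0,-10,9.3,0,0],[0,0,0,-13,12.1,0,0],[0,0,0,-16,15,0,0],[0,0,0,-19,17.8,0,0],[0,0,0,-22,20.6,0,0],[0,0,0,-25,23.4,0,0]]]'

```text
clock: 1.37
tool_pos: [0.3873, -0.3291, 0.2269]
orientation: [-180.0, 0.0, -159.1]
force: [1.1, -0.5, 0.2]
opening: 0.04
gripper_force: 0.0
```

Emit:
play_rows --commands '[[[0,0,0,-3,2.8,0.3,0],[0,0,0,-6,5.6,0.6,0],[0,0,0,-9,8.4,0.9,0],[0,0,0,-12,11.2,1.2,0],[0,0,0,-15,14.1,1.5,0],[0,0,0,-18.5,17.3,2,0],[0,0,0,-21.6,20.3,2,0],[0,0,0,-21.6,20.3,2,0]]]'

```text
clock: 2.03
tool_pos: [0.5186, -0.0599, 0.2066]
orientation: [-180.0, 0.1, -158.9]
force: [-0.4, -0.5, 0.5]
opening: 0.0003
gripper_force: 0.0
```

```bash
python3 - <<'E'
from plant import ctrl
from h import *
o=ctrl.get_obs();print(o["clock"],o["tool_pos"],o["orientation"],o["joint_pos"],o["force"],o["opening"])
s=ctrl.snapshot("wrist");s["o"]=o;pickle.dump(s,open("w1.pkl","wb"));print(s["camera_matrix"],s["hand_eye"])
cv2.imwrite("pics/w1.png",s["color"][:,:,::-1])
E
```

```text
2.0333 [ 0.51855523 -0.05986271  0.20655755] [-1.79992885e+02  7.64393063e-02 -1.58907822e+02] [ 1.49714368e+01  6.91215477e+00 -2.02204812e+01 -1.20917928e-03
 -6.27906018e+01 -8.38787115e+01] [-0.36572622 -0.4988851   0.49371996] 0.0002751495802658422
[[297.31863964   0.         252.48981035]
 [  0.         297.31863964 194.65993835]
 [  0.           0.           1.        ]] [[ 2.74950153e-04 -9.62898132e-01 -2.69864988e-01  7.26238987e-02]
 [ 9.99999960e-01  2.47341767e-04  1.36309706e-04 -9.01858082e-05]
 [-6.45034786e-05 -2.69865015e-01  9.62898162e-01 -1.57951470e-01]
 [ 0.00000000e+00  0.00000000e+00  0.00000000e+00  1.00000000e+00]]
```

View pics/w1.png

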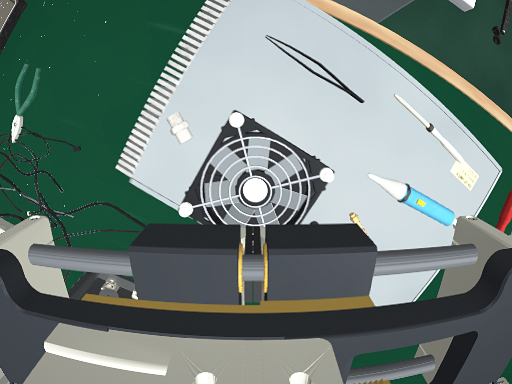

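The wrist view shows FF at (237,119), FP at (327,175) and RF at (185,210). RP is hidden behind the gripper.

```bash
cat >> h.py <<'E'
def wproj(s,P):
    o=s["o"]; Rt=rot(o["orientation"]); H=np.array(s["hand_eye"]); K=np.array(s["camera_matrix"])
    t=(np.atleast_2d(P)-o["tool_pos"])@Rt; c=(t-H[:3,3])@H[:3,:3]
    n=np.hypot(c[:,0],c[:,1]); th=np.arctan2(n,c[:,2])
    return c[:,:2]/n[:,None]*(th*K[0,0])[:,None]+K[:2,2]
def wfind(s,guess,idx,win=9,thr=225):
    out=[]
    for i in idx:
        x,y=np.round(guess[i]).astype(int)
        c=s["color"][y-win:y+win+1,x-win:x+win+1].min(2).astype(float)
        m=(c>thr).astype(np.uint8); n,l,st,ce=cv2.connectedComponentsWithStats(m,connectivity=4)
        k=1+np.argmax(st[1:,4]); out.append((ce[k]+[x-win,y-win], st[k].tolist()))
    return out
E
python3 - <<'E'
from h import *
s=pickle.load(open("w1.pkl","rb"))
g={0:(237,119),2:(327,175),3:(185,210)}; idx=[0,2,3]
f=wfind(s,g,idx);print(f)
U=np.array([a for a,_ in f])
for z in(.083,.087,.0875):
    r=least_squares(lambda p:(wproj(s,heads(p,z))[idx]-U).ravel(),[.519,-.055,-.17]);print(z,r.x,np.degrees(r.x[2]),r.fun.round(1))
print(heads(r.x,.088))
print(wproj(s,heads([.5194,-.0547,-.1707],.087)))
E
```

```text
[(array([236.25      , 119.62804878]), [2, 3, 14, 16, 164]), (array([326.5875, 174.8625]), [0, 2, 16, 15, 160]), (array([185.40645161, 209.26451613]), [3, 2, 16, 14, 155])]
0.083 [ 0.52189033 -0.05582969 -0.16985079] -9.731733180017132 [-0.3 -0.8  1.4  0.3 -1.1  0.8]
0.087 [ 0.52125784 -0.05603771 -0.16982855] -9.730459325225508 [-0.5 -1.4  2.5  0.5 -2.   1.5]
0.0875 [ 0.52117895 -0.05606365 -0.16982582] -9.730302944727825 [-0.6 -1.5  2.6  0.5 -2.1  1.5]
[[ 0.46056114 -0.09893534  0.088     ]
 [ 0.58179676 -0.01319197  0.088     ]
 [ 0.47830727  0.00455415  0.088     ]
 [ 0.56405064 -0.11668146  0.088     ]]
[[237.84222232 116.80781815]
 [274.08112085 258.19455489]
 [331.05760053 174.15369006]
 [185.16215933 209.49516594]]
```

Emit:
play_rows --commands '[[[0,0,0,2.5,-0.5,2,0],[0,0,0,5,-1.1,4,0],[0,0,0,6.9,-1.5,6,0],[0,0,0,6.9,-1.5,8,0],[0,0,0,6.9,-1.5,9.5,0],[0,0,0,6.9,-1.5,10.2,0],[0,0,0,6.9,-1.5,10.2,0],[0,0,0,6.9,-1.5,10.2,0]]]'

```text
clock: 2.75
tool_pos: [0.4574, -0.1031, 0.1049]
orientation: [-180.0, -0.0, -159.1]
force: [0.3, 0.1, 0.3]
opening: 0.0003
gripper_force: 0.0
```

```bash
python3 - <<'E'
from plant import ctrl
from h import *
o=ctrl.get_obs();print(o["clock"],o["tool_pos"],o["orientation"],o["force"])
s=ctrl.snapshot("wrist");s["o"]=o;pickle.dump(s,open("w2.pkl","wb"))
print(wproj(s,heads([.521,-.056,-.17],.087)),wproj(s,o["tool_pos"]))
cv2.imwrite("pics/w2.png",s["color"][:,:,::-1])
E
```

```text
2.75 [ 0.4574031  -0.10305923  0.10492947] [-1.79985625e+02 -1.05617247e-02 -1.59090922e+02] [0.30836101 0.08431826 0.32726536]
[[257.03163601 235.96602939]
 [296.84150765 379.18774423]
 [374.76136149 297.15202903]
 [188.88352241 337.31882816]] [[252.59256134 241.54901832]]
```

View pics/w2.png

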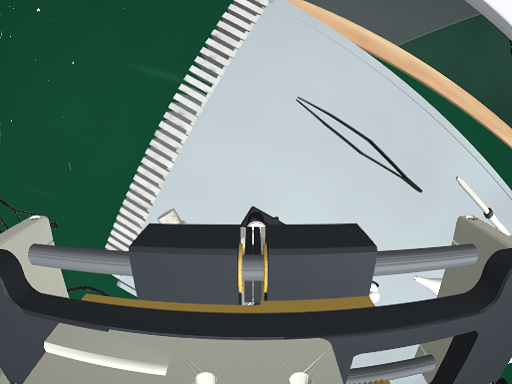

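The fingers hide the head at this height. I'll back off, settle, and take a clean view with all four heads.

Emit:
play_rows --commands '[[[0,0,0,0,0,-3,0],[0,0,0,-2,0.5,-6,0],[0,0,0,-5,1,-9,0],[0,0,0,-8,1.5,-11,0],[0,0,0,-11,1.5,-13,0],[0,0,0,-12,1.5,-13,0],[0,0,0,-12,1.5,-13,0],[0,0,0,-12,1.5,-13,0]]]'

```text
clock: 3.47
tool_pos: [0.5638, -0.0458, 0.2346]
orientation: [180.0, -0.0, -159.1]
force: [-0.4, -1.0, -1.2]
opening: 0.0005
gripper_force: 0.0
```

Emit:
play_rows --commands '[[[0,0,0,0,0,0,0],[0,0,0,0,0,0,0],[0,0,0,0,0,0,0],[0,0,0,0,0,0,0]]]'

```text
clock: 3.8
tool_pos: [0.5633, -0.0464, 0.2346]
orientation: [180.0, -0.0, -159.1]
force: [-0.4, 0.1, 0.1]
opening: 0.0005
gripper_force: 0.0
```

```bash
python3 - <<'E'
from plant import ctrl
from h import *
o=ctrl.get_obs();print(o["clock"],o["tool_pos"],o["orientation"],o["force"])
s=ctrl.snapshot("wrist");s["o"]=o;pickle.dump(s,open("w3.pkl","wb"))
g=wproj(s,heads([.521,-.056,-.17],.087));print(g)
idx=[0,1,2,3]; f=wfind(s,g,idx,win=11);print(f);U=np.array([a for a,_ in f])
for ii in ([0,2,3],idx):
  for z in(.083,.087):
    r=least_squares(lambda p:(wproj(s,heads(p,z))[ii]-U[ii]).ravel(),[.519,-.055,-.17]);print(z,r.x,np.degrees(r.x[2]),r.fun.round(1))
print(heads(r.x,.088))
cv2.imwrite("pics/w3.png",s["color"][:,:,::-1])
E
```

```text
3.8 [ 0.56330942 -0.04639457  0.23461241] [ 1.79999715e+02 -4.02934108e-03 -1.59117258e+02] [-0.40815289  0.10903581  0.1231914 ]
[[240.35388817  72.63740988]
 [275.15318921 208.83530006]
 [327.51907702 125.85512503]
 [190.07041547 160.34721021]]
[(array([240.3006993 ,  75.41958042]), [5, 7, 14, 16, 143]), (array([273.95238095, 207.74829932]), [4, 0, 13, 19, 147]), (array([327.22772277, 129.31188119]), [0, 5, 23, 18, 202]), (array([191.74545455, 161.17575758]), [6, 5, 17, 18, 165])]
0.083 [ 0.52338419 -0.05478999 -0.17745612] -10.167486906777501 [ 1.   0.1 -0.3 -0.6 -0.7  0.5]
0.087 [ 0.52329789 -0.0548279  -0.17741333] -10.165035124037692 [ 0.9 -0.5  0.6 -0.5 -1.5  1.1]
0.083 [ 0.52288625 -0.0551622  -0.17783395] -10.189134639600228 [ 0.9 -0.5  0.5  1.8 -0.5 -1.2 -0.9 -0. ]
0.087 [ 0.52257403 -0.05535639 -0.17782885] -10.18884249211508 [ 0.7 -1.3  0.7  2.7  0.4 -1.3 -1.7  0.2]
[[ 0.46161506 -0.09774158  0.088     ]
 [ 0.58353299 -0.01297119  0.088     ]
 [ 0.48018884  0.00560258  0.088     ]
 [ 0.56495922 -0.11631535  0.088     ]]
```

View pics/w3.png

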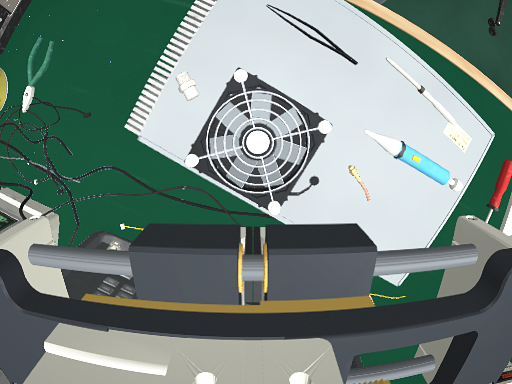

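All four heads are visible at (240,75), (274,208), (327,129) and (192,161). The estimates agree to about 2 mm, so I'll use centre (0.521, -0.055) and yaw -0.173 rad. Next I'll hover over FF.

Emit:
play_rows --commands '[[[0,0,0,3,-0.3,1,0],[0,0,0,6,-0.6,3,0],[0,0,0,9,-0.9,6,0],[0,0,0,11.4,-1.1,9,0],[0,0,0,11.4,-1.1,11.5,0],[0,0,0,11.4,-1.1,13,0],[0,0,0,11.4,-1.1,13.6,0],[0,0,0,11.4,-1.1,13.6,0]]]'

```text
clock: 4.52
tool_pos: [0.4605, -0.0972, 0.0976]
orientation: [180.0, -0.1, -159.1]
force: [0.3, 0.2, -0.1]
opening: 0.0006
gripper_force: 0.0
```

Emit:
play_rows --commands '[[[0,0,0,0,0,0.2,0],[0,0,0,0,0,0.5,0],[0,0,0,0,0,0.7,0],[0,0,0,0,0,0.9,0],[0,0,0,0,0,1.1,0],[0,0,0,0,0,1.2,0],[0,0,0,0,0,1.3,0],[0,0,0,0,0,1.3,0]]]'

```text
clock: 5.18
tool_pos: [0.4616, -0.0969, 0.0858]
orientation: [-180.0, 0.0, -159.1]
force: [-0.8, 1.0, 1.7]
opening: 0.0003
gripper_force: 1.3
```

```bash
python3 - <<'E'
from plant import ctrl
from h import *
o=ctrl.get_obs();print(o["clock"],o["tool_pos"],o["force"],o["moment"])
for n in("side","top"):
    s=ctrl.snapshot(n);pickle.dump(s,open(n+"1.pkl","wb"))
    if n=="side": cv2.imwrite("pics/s1.png",cv2.resize(s["color"][160:260,170:300,::-1],None,fx=6,fy=6,interpolation=2))
E
```

```text
5.1833 [ 0.46162241 -0.09692435  0.08575391] [-0.83652024  0.96316735  1.70963624] [ 0.29442696  0.04271798 -0.0245533 ]
```

View pics/s1.png

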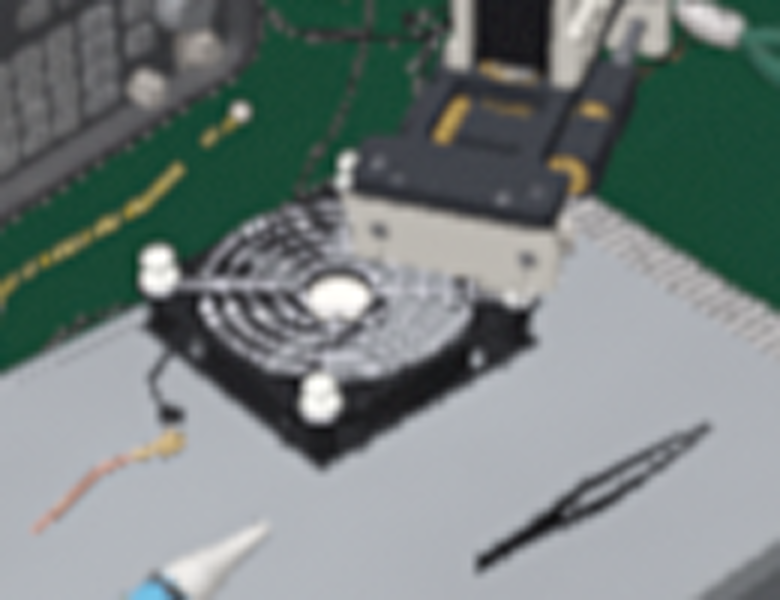

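The fingertip is on the FF head: the side view shows the plate over it at about (520,290), and the z force is 1.7 N. I'll press on in small steps.

Emit:
play_rows --commands '[[[0,0,0,0,0,0.05,0],[0,0,0,0,0,0.1,0],[0,0,0,0,0,0.15,0],[0,0,0,0,0,0.2,0],[0,0,0,0,0,0.2,0]]]'

```text
clock: 5.7
tool_pos: [0.4616, -0.097, 0.0836]
orientation: [-180.0, 0.0, -159.1]
force: [0.1, 1.1, 3.6]
opening: 0.0006
gripper_force: 1.7
```

Emit:
play_rows --commands '[[[0,0,0,0,0,0.05,0],[0,0,0,0,0,0.1,0],[0,0,0,0,0,0.15,0],[0,0,0,0,0,0.2,0],[0,0,0,0,0,0.2,0]]]'

```text
clock: 6.12
tool_pos: [0.4616, -0.0969, 0.0816]
orientation: [-180.0, 0.0, -159.1]
force: [2.4, 2.0, 3.9]
opening: 0.0002
gripper_force: 1.5
```

Emit:
play_rows --commands '[[[0,0,0,0,0,0.04,0],[0,0,0,0,0,0.07,0],[0,0,0,0,0,0.07,0]]]'

```text
clock: 6.37
tool_pos: [0.4616, -0.097, 0.0812]
orientation: [-180.0, 0.0, -159.1]
force: [0.2, 1.4, 6.9]
opening: 0.0007
gripper_force: 3.3
```

Emit:
play_rows --commands '[[[0,0,0,0,0,0.03,0],[0,0,0,0,0,0.05,0],[0,0,0,0,0,0.05,0]]]'

```text
clock: 6.62
tool_pos: [0.4616, -0.097, 0.081]
orientation: [-180.0, 0.0, -159.1]
force: [-0.9, 3.1, 11.0]
opening: 0.0001
gripper_force: 5.6
```

The stop is reached: z is 81.0 mm, as expected, and force rises to 11 N, so FF is home. Next I'll lift and go to RP.

Emit:
play_rows --commands '[[[0,0,0,0,0,-1.5,0],[0,0,0,0,0,-4,0],[0,0,0,-3.5,0.9,-5,0],[0,0,0,-7,1.8,-5,0],[0,0,0,-10.5,2.7,-5,0],[0,0,0,-14.2,3.6,-5,0],[0,0,0,-14.2,3.6,-5,0],[0,0,0,-14.2,3.6,-3,0]]]'

```text
clock: 7.28
tool_pos: [0.5837, -0.0115, 0.1119]
orientation: [-179.9, 0.2, -159.0]
force: [0.3, -0.4, 0.2]
opening: 0.0003
gripper_force: 0.0
```

Emit:
play_rows --commands '[[[0,0,0,0,0,0.7,0],[0,0,0,0,0,1.3,0],[0,0,0,0,0,1.7,0],[0,0,0,0,0,1.7,0],[0,0,0,0,0,1.7,0]]]'

```text
clock: 7.7
tool_pos: [0.581, -0.013, 0.0936]
orientation: [-180.0, -0.0, -159.1]
force: [0.2, 1.1, 1.1]
opening: 0.0005
gripper_force: 0.0
```

Emit:
play_rows --commands '[[[0,0,0,0,0,0.2,0],[0,0,0,0,0,0.4,0],[0,0,0,0,0,0.55,0],[0,0,0,0,0,0.7,0],[0,0,0,0,0,0.8,0],[0,0,0,0,0,0.8,0]]]'

```text
clock: 8.2
tool_pos: [0.5813, -0.0127, 0.0856]
orientation: [-180.0, 0.0, -159.1]
force: [-0.7, 0.9, 2.3]
opening: 0.0005
gripper_force: 1.4
```

```bash
python3 - <<'E'
from plant import ctrl
from h import *
o=ctrl.get_obs();print(o["clock"],o["tool_pos"],o["force"],o["moment"])
s=ctrl.snapshot("side");c=s["color"][160:260,170:300,::-1]
s2=ctrl.snapshot("top");c2=s2["color"][140:240,180:280,::-1]
cv2.imwrite("pics/s2.png",cv2.resize(np.hstack([c,c2]),None,fx=3.4,fy=3.4,interpolation=2))
E
```

```text
8.2 [ 0.58129229 -0.01270866  0.08555267] [-0.67784497  0.92882613  2.34572959] [-6.01459125e-02  2.18889552e-01  7.35675731e-06]
```

View pics/s2.png

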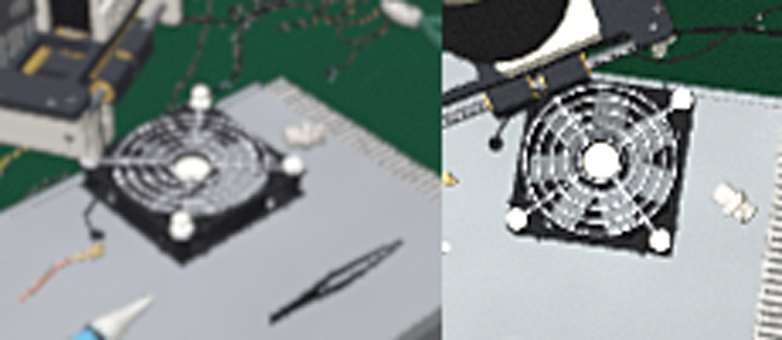

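In the side view the FF head, at about (292,163), now sits low. The fingertip is on RP at about (90,158). I'll press with the same profile.

Emit:
play_rows --commands '[[[0,0,0,0,0,0.05,0],[0,0,0,0,0,0.1,0],[0,0,0,0,0,0.15,0],[0,0,0,0,0,0.2,0],[0,0,0,0,0,0.25,0],[0,0,0,0,0,0.3,0],[0,0,0,0,0,0.35,0],[0,0,0,0,0,0.35,0]]]'

```text
clock: 8.97
tool_pos: [0.5812, -0.0127, 0.0818]
orientation: [-180.0, 0.0, -159.1]
force: [0.9, -1.3, 2.8]
opening: 0.0006
gripper_force: 1.5
```

Emit:
play_rows --commands '[[[0,0,0,0,0,0.05,0],[0,0,0,0,0,0.1,0],[0,0,0,0,0,0.1,0]]]'

```text
clock: 9.22
tool_pos: [0.5813, -0.0127, 0.0812]
orientation: [-180.0, 0.0, -159.1]
force: [-0.5, -0.5, 6.6]
opening: 0.0006
gripper_force: 3.1
```

Emit:
play_rows --commands '[[[0,0,0,0,0,0.03,0],[0,0,0,0,0,0.05,0],[0,0,0,0,0,0.05,0]]]'

```text
clock: 9.47
tool_pos: [0.5813, -0.0127, 0.0811]
orientation: [-180.0, 0.0, -159.1]
force: [-2.5, 0.8, 9.3]
opening: 0.0005
gripper_force: 4.9
```

RP is home. Next is FP.

Emit:
play_rows --commands '[[[0,0,0,0,0,-1.5,0],[0,0,0,0,0,-4,0],[0,0,0,3,1.8,-5,0],[0,0,0,6,3.6,-5,0],[0,0,0,9,5.4,-5,0],[0,0,0,9,5.4,-5,0],[0,0,0,9,5.4,-3.5,0],[0,0,0,9,5.4,-2,0]]]'

```text
clock: 10.13
tool_pos: [0.4776, 0.0061, 0.1008]
orientation: [180.0, 0.1, -159.1]
force: [-0.2, -0.9, -0.9]
opening: 0.0004
gripper_force: 0.0
```

Emit:
play_rows --commands '[[[0,0,0,0,0,0.4,0],[0,0,0,0,0,0.7,0],[0,0,0,0,0,0.9,0],[0,0,0,0,0,1.1,0],[0,0,0,0,0,1.3,0],[0,0,0,0,0,1.5,0],[0,0,0,0,0,1.5,0]]]'

```text
clock: 10.72
tool_pos: [0.4781, 0.0057, 0.0855]
orientation: [-180.0, 0.0, -159.1]
force: [0.2, 0.6, 0.8]
opening: 0.0003
gripper_force: 0.4
```

Contact again at about 85.5 mm, and the xy matches the estimate. Same press.

Emit:
play_rows --commands '[[[0,0,0,0,0,0.05,0],[0,0,0,0,0,0.1,0],[0,0,0,0,0,0.15,0],[0,0,0,0,0,0.2,0],[0,0,0,0,0,0.25,0],[0,0,0,0,0,0.3,0],[0,0,0,0,0,0.35,0],[0,0,0,0,0,0.35,0]]]'

```text
clock: 11.38
tool_pos: [0.478, 0.0057, 0.0819]
orientation: [-180.0, 0.0, -159.1]
force: [0.8, -0.5, 3.8]
opening: 0.0002
gripper_force: 1.6
```

Emit:
play_rows --commands '[[[0,0,0,0,0,0.05,0],[0,0,0,0,0,0.1,0],[0,0,0,0,0,0.1,0]]]'

```text
clock: 11.63
tool_pos: [0.4781, 0.0057, 0.0812]
orientation: [-180.0, 0.0, -159.1]
force: [-0.5, 0.5, 6.5]
opening: 0.0002
gripper_force: 3.3
```

Emit:
play_rows --commands '[[[0,0,0,0,0,0.03,0],[0,0,0,0,0,0.06,0],[0,0,0,0,0,0.06,0]]]'

```text
clock: 11.88
tool_pos: [0.4781, 0.0057, 0.081]
orientation: [-180.0, 0.0, -159.1]
force: [-1.0, 1.1, 11.8]
opening: 0.0003
gripper_force: 6.0
```

FP is home. Last is RF.

Emit:
play_rows --commands '[[[0,0,0,0,0,-1.5,0],[0,0,0,0,0,-4,0],[0,0,0,-1,-4,-5,0],[0,0,0,-2,-8,-5,0],[0,0,0,-3,-11.5,-5,0],[0,0,0,-3.7,-14.4,-5,0],[0,0,0,-3.7,-14.4,-5,0],[0,0,0,-3.7,-14.4,-3,0]]]'

```text
clock: 12.55
tool_pos: [0.5658, -0.1172, 0.112]
orientation: [-179.9, 0.2, -159.2]
force: [0.4, 0.8, -0.2]
opening: 0.0005
gripper_force: 0.0
```

Emit:
play_rows --commands '[[[0,0,0,0,0,0.7,0],[0,0,0,0,0,1.3,0],[0,0,0,0,0,1.7,0],[0,0,0,0,0,2,0],[0,0,0,0,0,2.2,0],[0,0,0,0,0,2.4,0],[0,0,0,0,0,2.5,0],[0,0,0,0,0,2.5,0]]]'

```text
clock: 13.22
tool_pos: [0.5639, -0.1154, 0.0857]
orientation: [-180.0, 0.0, -159.1]
force: [-0.5, 1.7, 1.4]
opening: 0.0005
gripper_force: 1.0
```

Emit:
play_rows --commands '[[[0,0,0,0,0,0.05,0],[0,0,0,0,0,0.1,0],[0,0,0,0,0,0.15,0],[0,0,0,0,0,0.2,0],[0,0,0,0,0,0.25,0],[0,0,0,0,0,0.3,0],[0,0,0,0,0,0.35,0],[0,0,0,0,0,0.35,0]]]'

```text
clock: 13.88
tool_pos: [0.5639, -0.1157, 0.0817]
orientation: [-180.0, 0.0, -159.1]
force: [-0.9, 2.8, 2.9]
opening: 0.0006
gripper_force: 1.5
```

Emit:
play_rows --commands '[[[0,0,0,0,0,0.05,0],[0,0,0,0,0,0.1,0],[0,0,0,0,0,0.1,0]]]'

```text
clock: 14.13
tool_pos: [0.564, -0.1157, 0.0812]
orientation: [-180.0, 0.0, -159.1]
force: [-2.8, 3.5, 6.5]
opening: 0.0003
gripper_force: 3.5
```

Emit:
play_rows --commands '[[[0,0,0,0,0,0.03,0],[0,0,0,0,0,0.05,0],[0,0,0,0,0,0.05,0]]]'

```text
clock: 14.38
tool_pos: [0.564, -0.1157, 0.0811]
orientation: [-180.0, 0.0, -159.1]
force: [-2.5, 5.3, 10.9]
opening: 0.0007
gripper_force: 5.3
```

RF is home. I'll retreat upward and check.

Emit:
play_rows --commands '[[[0,0,0,0,0,-1.5,0],[0,0,0,0,0,-4.5,0],[0,0,0,0,0,-8,0],[0,0,0,0,-3,-12,0],[0,0,0,0,-6,-14,0],[0,0,0,0,-10,-14,0],[0,0,0,0,-10,-14,0],[0,0,0,0,-10,-14,0]]]'

```text
clock: 15.05
tool_pos: [0.5992, -0.2113, 0.2193]
orientation: [180.0, -0.1, -159.3]
force: [0.2, 0.3, -0.2]
opening: 0.0006
gripper_force: 0.0
```

```bash
python3 - <<'E'
from plant import ctrl
from h import *
o=ctrl.get_obs();print(o["clock"],o["tool_pos"],o["force"])
s=ctrl.snapshot("side");c=s["color"][160:260,170:300,::-1];b=pickle.load(open("side0.pkl","rb"))["color"][160:260,170:300,::-1]
cv2.imwrite("pics/s3.png",cv2.resize(np.hstack([b,c]),None,fx=3,fy=3,interpolation=2))
E
```

```text
15.05 [ 0.59915169 -0.21132209  0.21930365] [ 0.16644728  0.32963877 -0.16659208]
```

View pics/s3.png

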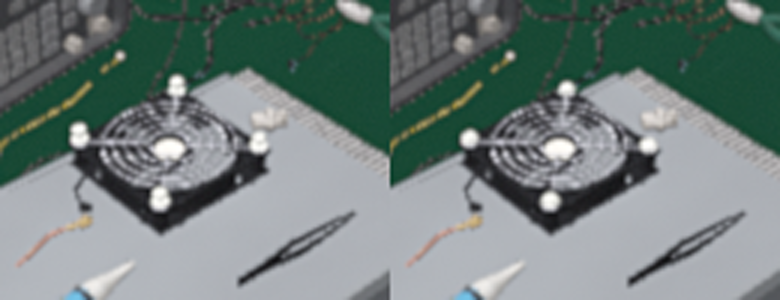

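The before and after crops show all four heads seated: they are now single discs, where each stood above its collar before. The chassis and tools have not moved. I'll settle the arm and hand in.

Emit:
play_rows --commands '[[[0,0,0,0,0,0,0],[0,0,0,0,0,0,0],[0,0,0,0,0,0,0],[0,0,0,0,0,0,0]]]'

```text
clock: 15.43
tool_pos: [0.5993, -0.2084, 0.2203]
orientation: [-180.0, -0.0, -159.0]
force: [0.1, -0.9, 0.6]
opening: 0.0003
gripper_force: 0.0
```

```bash
python3 -c "
from plant import ctrl
print(ctrl.close_job())"
```

```text
the job is handed in; nothing more can be done
None
```

All four pins are pressed home in the order asked, with at most about 12 N measured at the wrist; the chassis and tools look unmoved in the side view, and the job was handed in at about 15.4 s (no verdict returned).

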